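Nudge the cutting template onto its two locating pins

ROBOT

A 7-joint arm with a two-finger parallel gripper is mounted at the origin on the work surface. World frame = base frame: x ahead of the robot, y to its left, z up, the work surface at z = 0. Lengths are in m, angles in rad, forces in N, time in s.
With the tool pointing down it reaches from about 0.4 to 0.85 m from the base axis. Payload 4.5 kg.
Tool frame: the origin (TCP) lies between the finger pads; the fingertips stand arm.tips_ahead ahead of it and the grasp point (between the pads) lies 5 mm behind it (arm.tips_ahead is the distance from the TCP to the fingertips, in m); z points along the fingers, y is the line along which they close (so a half turn about z gives the same grasp; the last joint's range is limited). The gripper opens to 85 mm and grips with 20 to 120 N. Pads are 22 mm wide; open, the fingers measure 114 mm over their backs; the gripper's body (76 mm by 85 mm) begins 54 mm behind the grasp point. The pads swing forward as they close: fully open they stand 13 mm farther back than shut.
Start: joints at [-1.212, 0.689, -0.195, 1.565, 0.157, 0.902, -0.215], TCP at [0.199, 0.592, 0.245] pointing down, gripper open.
Joint ranges: [-3.01, 3.01], [-0.46, 2.08], [-1.47, 1.51], [0.13, 2.56], [-1, 4.14], [0.04, 2.09], [-2.66, 2.66]. Speed limits (rad/s): [2.57, 2.57, 3.14, 3.14, 3.14, 3.14, 3.14].

INTERFACE

Orientations are given as a unit quaternion [w, x, y, z].
In Python, from workcell import arm gives the robot as it stands. The module is installed in compiled form; this text tells all that it offers.
- The arm moves only by the tool play_rows, never from a script. Its argument "rows" is a list of rows, each a list of 5 numbers: the opening, from 0 (shut) to 1 (fully open), then the shift along the tool's x, y, z in m, then the turn about the tool's z in rad. A call has exactly 10 rows; each row is the pose to reach, as a shift and turn from the pose commanded when the call began, along the tool's axes at that moment; what a row does not reach only later rows make up. A row lasts 1/12 s, in which the tool goes at most 41.7 mm and 7.16 degrees, less where a joint would pass 70% of its speed; a pose out of reach is approached as far as the arm can. A call with a gripper value outside its range is refused whole. The fingers move at their own pace and stop on an object; "squeeze" is the grip in N (left out, the last holds). Time passes only in rows, so rows that repeat a pose let the fingers close, or fill a call up. It gives the time, the measured TCP pose, the force, the opening and the grip force at its end, in the units of the state.
- arm.sense(): the state, without advancing time (a new reading comes with each control period).
- arm.camera(name): name is "scene" or "top" or "wrist"; returns (picture, depth): 480x640x3 uint8, red, green, blue; 480x640 float32, m along the optical axis (not along the pixel's ray), 0 where there is no reading.
- arm.camera_info(name): a dict with "fx", "fy", "cx", "cy" (pixels), "view" (4x4, takes a point from world to camera coordinates); the wrist camera has in their place "mount" (4x4, takes a point from camera to tool coordinates, whose origin is the TCP and whose axes are the flange's). Camera axes: x right, y up, looking along -z (the intrinsics and any distortion apply to the point x, -y, -z); pixel columns grow to the right and rows downward; lengths in m; the calibration is good to about 2 mm. A picture is of the moment at which its call begins: read the wrist's pose just before it. camera_info takes no time and is no camera call.
- arm.finish_job(): hands the job in; it is judged then, once.
The state is a dict: "time_s": time; "joint_pos": joint angles; "joint_velocities": joint speeds; "joint_torque": joint torques, N m; "tcp_pos": TCP position; "ee_rot": TCP orientation; "wrist_force": force on the tool from outside, world axes, zero at the start; "torque": the same for the moment, N m; "finger_gap": finger opening in m; "gripper_force": force on a finger pad.
Only numpy, scipy, OpenCV 4.12 (cv2) and the standard library are available. Lean on these libraries where they do the work, as an engineer would, in place of code of your own. Each camera call takes 0.05 s, during which the arm holds its last target. There are 200 camera calls.

TASK

The aluminium cutting template is riding on top of the two steel pins of the green cutting board. Nudge it across the mat with the fingertips until both its holes drop over the pins (left hole on left pin, right hole on right pin) and it lies flat on the mat. Do not lift it or pick it up, and leave the knife, the paperweight and the other things around it where they are.

Things in the scene. Friction and masses are not known exactly. Their poses are not given: they have to be found in the camera images.
- board: pin board, fixed to the table: plywood 280 (x) by 380 mm (y) with a green cutting mat 250 by 350 mm; origin at the centre of its underside, mat top 21 mm above it. x away from the robot, y left. Two steel pins stand on the mat at x = -40 mm, y = +65 and -65 mm. Yellow corner marks on the mat frame the place of the seated template
- pin_left (a point): tip of the left locating pin (board +y): 10 mm in diameter, 12 mm tall above the mat, the upper 7 mm tapering to a blunt 5 mm nose
- pin_right (a point): tip of the right locating pin (board -y), the same size
- template: loose aluminium plate 130 (x) by 220 (y) by 8 mm, 0.55 kg, three knife slots in its far half. Origin: centre of the underside; x away from the robot, y left. At the start its near part rides on the pin tips, its far edge on the mat (tilted 8 degrees), 1 to 3 cm too near the robot, up to 3 cm left or right, a little twisted. Seated: flat on the mat, x, y and yaw equal to the board's, pins 4 mm proud
- hole_left (a point): centre of the template's left locating hole, at the underside: a through hole, round, 13 mm wide, at template x = -40 mm, y = +65 mm
- hole_right (a point): centre of the template's right locating hole, at the underside: a through slot, 13 mm in x by 17 mm in y, at template x = -40 mm, y = -65 mm
- knife: yellow craft knife with a short grey blade, 130 mm long, 18 mm wide, 15 mm high, lying on the mat beyond the template; origin under its middle. Not to be disturbed
- weight: small turned brass paperweight with a knob, 38 mm across and 41 mm high, standing on the mat beyond the template; origin at the centre of its underside. Not to be disturbed
- tape: roll of clear tape lying flat, 90 mm across, 25 mm high; origin at the centre of its underside. Not to be disturbed
- mug: blue mug, 80 mm across, 92 mm high; origin at the centre of its underside. Not to be disturbed
- glue: white glue bottle with a red cap, 48 mm across, 135 mm high; origin at the centre of its underside. Not to be disturbed
- jar: glass jar with a steel lid, 68 mm across, 85 mm high; origin at the centre of its underside. Not to be disturbed
- spool: wooden spool wound in red, 38 mm across, 48 mm high; origin at the centre of its underside. Not to be disturbed

How it is judged:
By the outcome, as a careful person would: the job done as asked, in the order asked, and still so for the second after the job is handed in, with the robot touching nothing.
It also fails if it takes over 51 s, if anything falls off the work surface, if the arm or the gripper's body presses on something with over 40 N, if the wrist force passes 120 N, or if a joint passes its speed limit or range.

## Working session

There is one attempt and no reset: what is moved stays moved. The work goes in short steps, Python scripts to look and compute and a tool call to move; the robot and the scene stay as the last step left them, time stands still between calls to the robot, and variables do not carry over. Pictures are saved under pics/ and viewed, at most 10 in all, crops included, and the job is handed in when it is done.

Besides the shell and the picture viewer there is one more tool, called after "Request:" in YAML: its name, and indented under it one key for each argument. play_rows: Moves the arm, as the interface text tells. Its arguments: {"type":"object","properties":{"rows":{"type":"array"},"squeeze":{"type":"number"}},"required":["rows"]}

```bash
mkdir -p pics; python3 - <<'E'
from workcell import arm
import cv2,numpy as np
s=arm.sense();print(s);print(arm.tips_ahead)
for n in("scene","top"):
    p,d=arm.camera(n);cv2.imwrite(f"pics/{n}0.png",p[:,:,::-1]);np.savez(f"pics/{n}0.npz",p=p,d=d)
    print(n,arm.camera_info(n))
print(arm.camera_info("wrist"))
E
```

```text
{'time_s': 0.0, 'joint_pos': array([-1.21221379,  0.68998042, -0.19454973,  1.56634963,  0.15729805,
        0.90252453, -0.21513335]), 'joint_velocities': array([-0.0006757 , -0.00122024,  0.00010248, -0.00074746,  0.00093878,
       -0.00037126, -0.00115847]), 'joint_torque': array([ 5.58916436e-04, -5.39614105e+01, -1.26654066e+00, -1.58545732e+01,
        9.06010217e-03,  9.40122904e-03,  2.60508788e-07]), 'tcp_pos': array([0.19926635, 0.59171452, 0.24448568]), 'ee_rot': array([-9.34333667e-05,  1.61639855e-01,  9.86849373e-01, -9.29202835e-04]), 'wrist_force': array([ 0.10539185, -0.9102785 ,  0.23467803]), 'torque': array([-0.02501676, -0.02612126,  0.02791067]), 'gripper_force': 0.0, 'finger_gap': 0.08530234712854563}
0.014
scene {'fx': 594.7960550016617, 'fy': 594.7960550016617, 'cx': 324.33549043480065, 'cy': 234.49459465636428, 'view': array([[ 0.59209856,  0.80557588, -0.02160574, -0.31656866],
       [-0.51396223,  0.39814098,  0.7598201 ,  0.19546592],
       [ 0.62069487, -0.43878385,  0.64977427, -1.67508129],
       [ 0.        ,  0.        ,  0.        ,  1.        ]])}
top {'fx': 559.5613661904367, 'fy': 559.5613661904367, 'cx': 311.191304817782, 'cy': 248.2806089075388, 'view': array([[-0.02563462, -0.99944591, -0.02123057,  0.03063303],
       [ 0.99638637, -0.02726491,  0.0804415 , -0.53686257],
       [-0.08097578, -0.01909177,  0.9965332 , -1.22152136],
       [ 0.        ,  0.        ,  0.        ,  1.        ]])}
{'fx': 338.9123298312485, 'fy': 338.9123298312485, 'cx': 323.76697201803546, 'cy': 241.51396251719834, 'mount': array([[-4.37533908e-04,  9.45053852e-01,  3.26914401e-01,
         8.41287964e-02],
       [ 9.99999819e-01,  5.48306666e-04, -2.46686891e-04,
        -4.38813078e-04],
       [-4.12381742e-04,  3.26914234e-01, -9.45053921e-01,
        -1.28779917e-01],
       [ 0.00000000e+00,  0.00000000e+00,  0.00000000e+00,
         1.00000000e+00]])}
```

View pics/scene0.png

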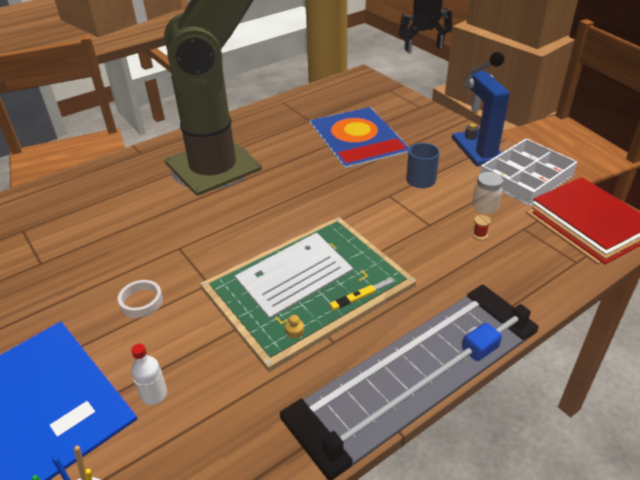

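View pics/top0.png

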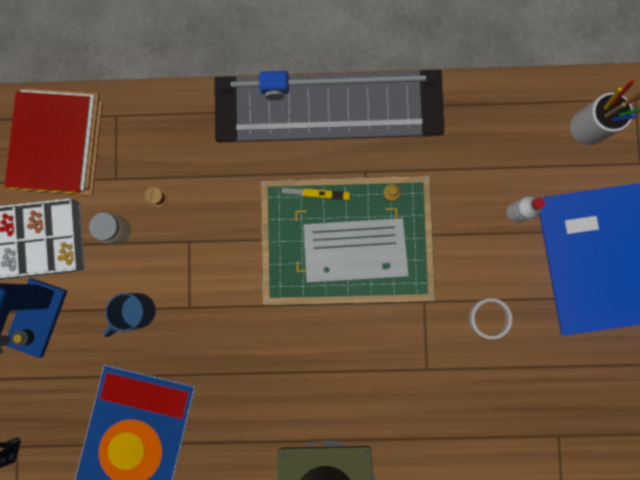

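The scene view shows the template on the mat, with the knife and brass weight beyond it. In the top view the template corners are near (304,223), (405,219), (408,277), (306,282), and the holes near (326,269) and (387,266). Three yellow marks show near (300,214), (392,212), (300,267), so it has to go left and away from the robot.

```bash
cat >h.py <<'E'
import numpy as np,cv2
from workcell import arm
from scipy.spatial.transform import Rotation as R
def cam(name,s=None):
    i=arm.camera_info(name)
    if name=="wrist":
        s=s or arm.sense();T=np.eye(4);q=s['ee_rot'];T[:3,:3]=R.from_quat([q[1],q[2],q[3],q[0]]).as_matrix();T[:3,3]=s['tcp_pos'];C=T@i['mount']
    else: C=np.linalg.inv(i['view'])
    return i,C
def cast(px,z,name,s=None):
    "pixels -> world points on plane height z (scalar or per point)"
    i,C=cam(name,s);px=np.atleast_2d(px).astype(float)
    d=np.c_[(px[:,0]-i['cx'])/i['fx'],-(px[:,1]-i['cy'])/i['fy'],-np.ones(len(px))]@C[:3,:3].T
    t=(z-C[2,3])/d[:,2];return C[:3,3]+d*t[:,None]
def proj(P,name,s=None):
    i,C=cam(name,s);p=(np.atleast_2d(P)-C[:3,3])@C[:3,:3]
    return np.c_[i['cx']+i['fx']*p[:,0]/-p[:,2],i['cy']-i['fy']*p[:,1]/-p[:,2]]
def big(mask):
    c,_=cv2.findContours(mask.astype(np.uint8),cv2.RETR_EXTERNAL,cv2.CHAIN_APPROX_NONE)
    return max(c,key=cv2.contourArea)
def boardmask(p):
    h=cv2.cvtColor(p,cv2.COLOR_RGB2HSV);return h,(h[...,0]>60)&(h[...,0]<95)&(h[...,1]>90)
def tmask(p,roi):
    h=cv2.cvtColor(p,cv2.COLOR_RGB2HSV);m=((h[...,1]<45)&(h[...,2]>130)).astype(np.uint8)
    r=np.zeros_like(m);cv2.fillPoly(r,[roi],1);return cv2.morphologyEx(m*r,cv2.MORPH_OPEN,np.ones((5,5)))
E
python3 - <<'E'
from h import *
p=np.load("pics/top0.npz")['p']
h,g=boardmask(p)
g[:170]=0;g[310:]=0;g[:,:255]=0;g[:,440:]=0
hull=cv2.convexHull(big(cv2.morphologyEx(g.astype(np.uint8),cv2.MORPH_CLOSE,np.ones((9,9)))))
w=cast(hull[:,0],.021,"top")[:,:2]
print("mat",cv2.minAreaRect((w*1000).astype(np.float32)))
t=tmask(p,hull);c=big(t);r=cv2.boxPoints(cv2.minAreaRect(c));print(r)
for z in(.029,.047):print(z,cast(r,z,"top").round(4))
y=((h[...,0]>20)&(h[...,0]<35)&(h[...,1]>140)&(h[...,2]>120)).astype(np.uint8)[170:310,255:440]
n,_,st,ce=cv2.connectedComponentsWithStats(y)
for a,b in zip(st[1:],ce[1:]):
    if a[4]>5:print(a+[255,170,0,0,0],cast(b+[255,170],.021,"top").round(4))
print(cast([[326,269],[387,266]],.041,"top").round(4))
E
```

```text
mat ((555.2951049804688, -62.26127624511719), (342.8163146972656, 242.95040893554688), 89.86283111572266)
[[303.1419  224.31787]
 [403.88672 218.14981]
 [407.3946  275.44525]
 [306.64978 281.6133 ]]
0.029 [[ 0.5907  0.0327  0.029 ]
 [ 0.5981 -0.1904  0.029 ]
 [ 0.4714 -0.1931  0.029 ]
 [ 0.4637  0.0281  0.029 ]]
0.047 [[ 0.5885  0.0322  0.047 ]
 [ 0.5958 -0.1877  0.047 ]
 [ 0.4709 -0.1904  0.047 ]
 [ 0.4633  0.0276  0.047 ]]
[384 185  13  15 137] [[ 0.6591 -0.1627  0.021 ]]
[303 189  29   9 193] [[0.6616 0.0015 0.021 ]]
[343 192   7   8  47] [[ 0.654  -0.0647  0.021 ]]
[387 208   4   2   6] [[ 0.6214 -0.159   0.021 ]]
[395 209   2   8   9] [[ 0.6132 -0.1744  0.021 ]]
[296 211  10   9  18] [[0.6175 0.0428 0.021 ]]
[297 263   2   9  10] [[0.4961 0.0485 0.021 ]]
[[ 0.4897 -0.0151  0.041 ]
 [ 0.4928 -0.1479  0.041 ]]
```

Request:
play_rows:
  rows:
    - [1,-0.027,-0.031,0,-0.1]
    - [1,-0.054,-0.062,0,-0.2]
    - [1,-0.081,-0.094,0,-0.325]
    - [1,-0.109,-0.125,0,-0.325]
    - [1,-0.136,-0.156,0,-0.325]
    - [1,-0.163,-0.187,0,-0.325]
    - [1,-0.19,-0.218,0,-0.325]
    - [1,-0.218,-0.249,0,-0.325]
    - [1,-0.245,-0.281,0,-0.325]
    - [1,-0.272,-0.312,0,-0.325]

```text
time_s: 0.93
tcp_pos: [0.3578, 0.2078, 0.2452]
ee_rot: [-0.0, -0.0, 1.0, -0.0]
wrist_force: [1.0, -0.2, -0.4]
finger_gap: 0.0852
gripper_force: 0.0
```

Request:
play_rows:
  rows:
    - [1,-0.014,-0.035,0,0]
    - [1,-0.028,-0.07,0,0]
    - [1,-0.042,-0.105,0,0]
    - [1,-0.056,-0.14,0,0]
    - [1,-0.07,-0.175,0,0]
    - [1,-0.084,-0.21,0,0]
    - [1,-0.098,-0.245,0,0]
    - [1,-0.11,-0.27,0,0]
    - [1,-0.11,-0.27,0,0]
    - [1,-0.11,-0.27,0,0]

```text
time_s: 1.77
tcp_pos: [0.4678, -0.0618, 0.2449]
ee_rot: [-0.0, 0.002, 1.0, -0.0]
wrist_force: [-0.3, 0.6, -0.2]
finger_gap: 0.0855
gripper_force: 0.0
```

```bash
python3 - <<'E'
from h import *
s=arm.sense();p,d=arm.camera("wrist");np.savez("pics/w1.npz",p=p,d=d,tcp=s['tcp_pos'],q=s['ee_rot']);cv2.imwrite("pics/w1.png",p[:,:,::-1]);print(s['tcp_pos'],s['ee_rot'])
E
```

```text
[ 0.46781741 -0.0617929   0.2448573 ] [-2.33099635e-04  2.03357060e-03  9.99997905e-01 -1.69834643e-05]
```

View pics/w1.png

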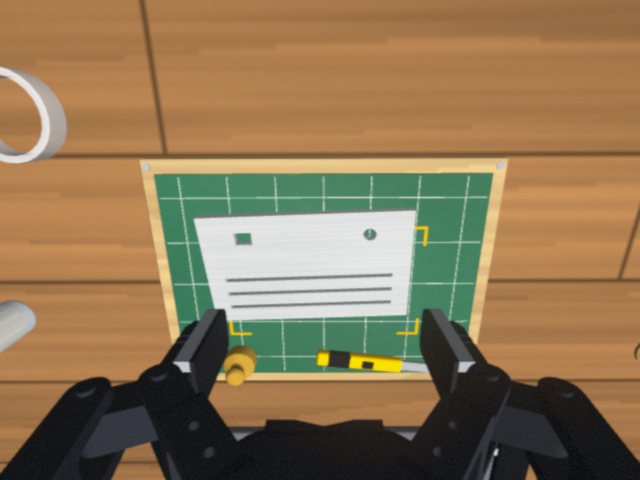

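The wrist view (down is away from the robot) shows the template with near corners (195,217) and (415,210) and far corners (215,320) and (407,317). The slot is at (243,239), the round hole at (370,234), and the marks at (427,227), (232,333), (417,333).

```bash
cat >>h.py <<'E'
def board(p,s,boxpx=None):
    h,g=boardmask(p);hull=cv2.convexHull(big(cv2.morphologyEx(g.astype(np.uint8),cv2.MORPH_OPEN,np.ones((3,3)))))
    return hull
def line(c,a,b):
    "intersection-ready line fitted to contour points lying near segment a-b (middle 80%)"
    a,b=np.array(a,float),np.array(b,float);u=(b-a)/np.linalg.norm(b-a);q=c-a;t=q@u/np.linalg.norm(b-a);e=np.abs(q@[-u[1],u[0]])
    k=c[(t>.1)&(t<.9)&(e<5)].astype(np.float32);return cv2.fitLine(k,cv2.DIST_HUBER,0,.01,.01).ravel()
def quad(c,k):
    "sub-pixel corners of contour c, k = 4 rough corners in order"
    L=[line(c,k[i],k[(i+1)%4]) for i in range(4)];o=[]
    for i in range(4):
        l,m=L[i-1],L[i];t=np.linalg.solve(np.c_[l[:2],-m[:2]],m[2:]-l[2:])[0];o.append(l[2:]+t*l[:2])
    return np.array(o)
E
python3 - <<'E'
from h import *
z=np.load("pics/w1.npz");p=z['p'];s=dict(tcp_pos=z['tcp'],ee_rot=z['q'])
h,g=boardmask(p);c=np.vstack(cv2.findContours(g.astype(np.uint8),0,1)[0])[:,0]
hull=cv2.convexHull(c);r=np.array([[155,174],[493,174],[474,371],[180,372]])
L=[line(c,r[i],r[(i+1)%4]) for i in range(4)]
for (a,b),n in zip([(0,1),(1,2),(3,0)],["near","left","right"]):
    l=line(c,r[a],r[b]);P=np.array([l[2:]-80*l[:2],l[2:]+80*l[:2]]);print("mat",n,cast(P,.021,"wrist",s).round(4)[:,:2].tolist())
t=tmask(p,hull.astype(np.int32));tc=big(t)[:,0]
q=quad(tc,[[195,217],[415,210],[407,317],[215,320]]);print(q.round(1).tolist())
W=cast(q,np.array([.047,.047,.029,.029]),"wrist",s);print(W.round(4).tolist())
hl=cv2.findContours((1-t)*cv2.fillPoly(np.zeros_like(t),[q.astype(np.int32)],1),0,1)[0]
for k in hl:
    (x,y),(w,hh),_=cv2.minAreaRect(k)
    if cv2.contourArea(k)>60:print(x,y,w,hh,cast([x,y],.0435,"wrist",s).round(4))
y=(h[...,0]>18)&(h[...,0]<35)&(h[...,1]>140)&(h[...,2]>110)
n,_,st,ce=cv2.connectedComponentsWithStats(y.astype(np.uint8))
for a,b in zip(st[1:],ce[1:]):
    if a[4]>15 and a[4]<300:print(a, cast([[a[0],a[1]],[a[0]+a[2],a[1]+a[3]]],.021,"wrist",s).round(4)[:,:2].tolist())
E
```

```text
mat near [[0.4326, -0.1489], [0.4325, 0.016]]
mat left [[0.561, 0.1111], [0.3878, 0.1096]]
mat right [[0.4524, -0.2359], [0.6502, -0.2361]]
[[193.1999969482422, 217.60000610351562], [415.3999938964844, 209.5], [406.20001220703125, 314.20001220703125], [217.39999389648438, 320.29998779296875]]
[[0.4707, -0.1922, 0.047], [0.4634, 0.0283, 0.047], [0.5925, 0.0331, 0.029], [0.5996, -0.1872, 0.029]]
222.5 314.5 11.0 17.0 [[ 0.5832 -0.1755  0.0435]]
243.0 238.0 14.0 10.0 [[ 0.4935 -0.1453  0.0435]]
369.5 234.0 8.0 11.0 [[ 0.4898 -0.0155  0.0435]]
[415 226  13  20  95] [[0.4881, 0.0366], [0.5112, 0.0529]]
[397 318  22  17  99] [[0.6025, 0.0246], [0.6264, 0.053]]
[229 321  23  14  99] [[0.6057, -0.1764], [0.6254, -0.1502]]
[316 351  14  15 179] [[0.649, -0.0726], [0.6716, -0.0553]]
```

Request:
play_rows:
  rows:
    - [0,-0.012,-0.038,0,0]
    - [0,-0.024,-0.076,0,0]
    - [0,-0.036,-0.114,0,0]
    - [0,-0.048,-0.152,0,0]
    - [0,-0.055,-0.175,0.02,0]
    - [0,-0.055,-0.175,0.06,0]
    - [0,-0.055,-0.175,0.1,0]
    - [0,-0.055,-0.175,0.14,0]
    - [0,-0.055,-0.175,0.175,0]
    - [0,-0.055,-0.175,0.19,0]

```text
time_s: 2.65
tcp_pos: [0.5203, -0.2315, 0.051]
ee_rot: [-0.003, -0.002, 1.0, 0.002]
wrist_force: [0.0, -0.2, -0.3]
finger_gap: -0.0002
gripper_force: 0.0
```

Request:
play_rows:
  rows:
    - [0,0,0,0.005,0]
    - [0,0,0,0.012,0]
    - [0,0,0.004,0.014,0]
    - [0,0,0.008,0.014,0]
    - [0,0,0.012,0.014,0]
    - [0,0,0.016,0.014,0]
    - [0,0,0.02,0.014,0]
    - [0,0,0.024,0.014,0]
    - [0,0,0.028,0.014,0]
    - [0,0,0.028,0.014,0]

```text
time_s: 3.48
tcp_pos: [0.523, -0.2057, 0.0415]
ee_rot: [0.0, -0.001, 1.0, 0.0]
wrist_force: [-0.3, 0.4, -0.3]
finger_gap: -0.0003
gripper_force: 0.0
```

```bash
python3 - <<'E'
from h import *
s=arm.sense();print(s['tcp_pos'],s['wrist_force'])
p,d=arm.camera("wrist");cv2.imwrite("pics/w2.png",p[:,:,::-1])
E
```

```text
[ 0.52299478 -0.20570142  0.04147323] [-0.34385972  0.38287187 -0.33179239]
```

View pics/w2.png

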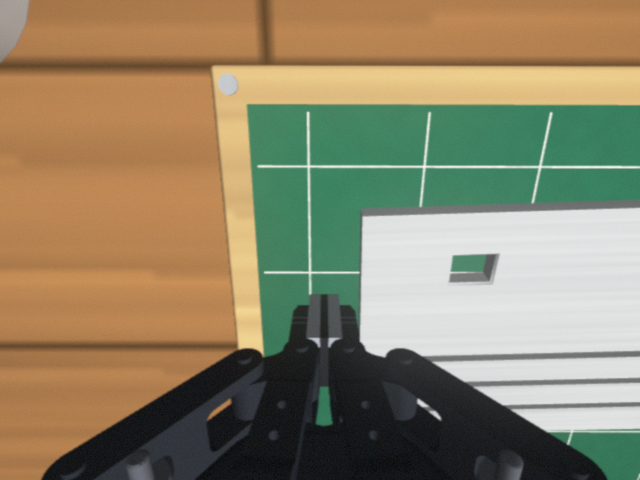

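The closed fingertips (~(322,320)) stand a few pixels short of the template's right edge (col 360), and the slot shows at (473,268).

Request:
play_rows:
  rows:
    - [0,0,0.002,0,0]
    - [0,0,0.004,0,0]
    - [0,0,0.006,0,0]
    - [0,0,0.008,0,0]
    - [0,0,0.01,0,0]
    - [0,0,0.012,0,0]
    - [0,0,0.014,0,0]
    - [0,0,0.016,0,0]
    - [0,0,0.018,0,0]
    - [0,0,0.018,0,0]

```text
time_s: 4.37
tcp_pos: [0.5227, -0.1882, 0.0412]
ee_rot: [-0.0, -0.001, 1.0, 0.0]
wrist_force: [0.2, -2.4, 0.8]
finger_gap: -0.0
gripper_force: 1.3
```

```bash
cat >m.py <<'E'
from h import *
def measure(tag,rough=None):
    p,d=arm.camera("top");cv2.imwrite(f"pics/{tag}.png",p[:,:,::-1])
    roi=np.array([[264,182],[430,180],[432,299],[268,301]])
    t=tmask(p,roi);c=big(t)[:,0];r=cv2.boxPoints(cv2.minAreaRect(c))
    r=r[np.argsort(r[:,1])];f=r[:2][np.argsort(r[:2,0])];n=r[2:][np.argsort(r[2:,0])]
    q=quad(c,[n[0],n[1],f[1],f[0]])   # near-left, near-right, far-right, far-left
    return q,cast(q,np.array([.047,.047,.029,.029]),"top")
if __name__=="__main__":
    import sys;q,W=measure(sys.argv[1]);print(q.round(1).tolist());print(W.round(4).tolist(),"near mid",W[:2].mean(0).round(4),"yaw near/far deg",[np.degrees(np.arctan2(-(a-b)[0],(a-b)[1])).round(2) for a,b in((W[0],W[1]),(W[3],W[2]))])
    print(arm.sense()['wrist_force'])
E
python3 m.py t1
```

```text
[[298.0, 277.79998779296875], [399.29998779296875, 275.3999938964844], [396.29998779296875, 218.5], [298.0, 221.5]]
[[0.4721, 0.0462, 0.047], [0.4714, -0.1731, 0.047], [0.5978, -0.1736, 0.029], [0.5974, 0.044, 0.029]] near mid [ 0.4717 -0.0635  0.047 ] yaw near/far deg [np.float64(-0.19), np.float64(0.11)]
[-0.02177893 -1.44853199  0.84376931]
```

Request:
play_rows:
  rows:
    - [0,0,0.0008,0,0]
    - [0,0,0.0015,0,0]
    - [0,0,0.0015,0,0]
    - [0,0,-0.01,0,0]
    - [0,0,-0.02,0,0]
    - [0,0,-0.02,-0.03,0]
    - [0,0,-0.02,-0.07,0]
    - [0,0,-0.02,-0.11,0]
    - [0,0.035,0.02,-0.15,0]
    - [0,0.07,0.06,-0.19,0]

```text
time_s: 5.25
tcp_pos: [0.4799, -0.1603, 0.2032]
ee_rot: [0.002, 0.002, 1.0, -0.0]
wrist_force: [0.2, 1.2, -0.1]
finger_gap: 0.0
gripper_force: 0.0
```

Request:
play_rows:
  rows:
    - [1,0,0.033,-0.014,0]
    - [1,0,0.065,-0.014,0]
    - [1,0,0.065,-0.014,0]
    - [1,0,0.065,-0.014,0]
    - [1,0,0.065,-0.014,0]
    - [1,0,0.065,-0.014,0]
    - [1,0,0.065,-0.014,0]
    - [1,0,0.065,-0.014,0]
    - [1,0,0.065,-0.014,0]
    - [1,0,0.065,-0.014,0]

```text
time_s: 6.08
tcp_pos: [0.4788, -0.0945, 0.2152]
ee_rot: [-0.0, 0.0, 1.0, 0.0]
wrist_force: [0.4, 0.1, -0.3]
finger_gap: 0.085
gripper_force: 0.0
```

```bash
python3 - <<'E'
from h import *
s=arm.sense();p,d=arm.camera("wrist");np.savez("pics/w3.npz",p=p,d=d,tcp=s['tcp_pos'],q=s['ee_rot']);cv2.imwrite("pics/w3.png",p[:,:,::-1]);print(s['tcp_pos'],s['ee_rot'])
E
```

```text
[ 0.47879653 -0.09445003  0.21519148] [-1.66768623e-04  3.31385094e-04  9.99999930e-01  4.78314801e-05]
```

View pics/w3.png

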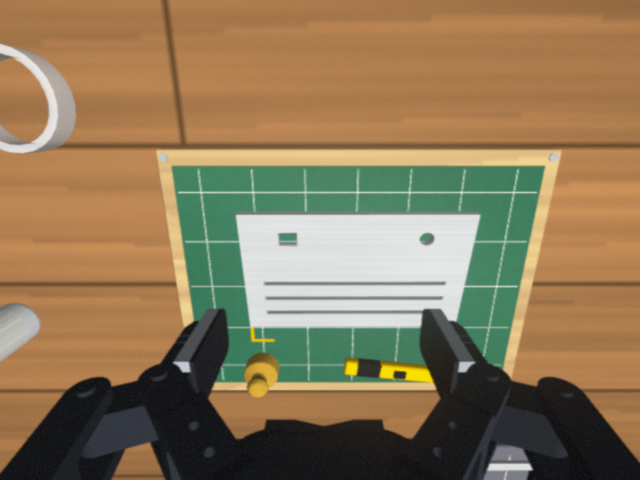

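Near corners now sit at about (237,214) and (480,214), far edge at row 327, holes at (288,239) and (427,239). It looks square to the board.

```bash
cat >w.py <<'E'
from h import *
def wm(f,r,k,zn=.047,zf=.029):
    z=np.load(f);p=z['p'];s=dict(tcp_pos=z['tcp'],ee_rot=z['q'])
    h,g=boardmask(p);c=np.vstack(cv2.findContours(g.astype(np.uint8),0,1)[0])[:,0]
    for (a,b),n in zip([(0,1),(1,2),(3,0)],["near","left","right"]):
        l=line(c,r[a],r[b]);P=np.array([l[2:]-60*l[:2],l[2:]+60*l[:2]]);print("mat",n,cast(P,.021,"wrist",s).round(4)[:,:2].tolist())
    t=tmask(p,cv2.convexHull(c).astype(np.int32));q=quad(big(t)[:,0],k);W=cast(q,np.array([zn,zn,zf,zf]),"wrist",s)
    print(q.round(1).tolist(),W.round(4).tolist());m=W[:2].mean(0);d=W[1]-W[0]
    print("near mid",m.round(4),"far mid",W[2:].mean(0).round(4),"yaw",np.degrees(np.arctan2(-d[0],d[1])).round(2))
    hl=cv2.findContours((1-t)*cv2.fillPoly(np.zeros_like(t),[q.astype(np.int32)],1),0,1)[0]
    for k in hl:
        (x,y),(w,hh),_=cv2.minAreaRect(k)
        if 40<cv2.contourArea(k):print(x,y,w,hh,cast([x,y],zn-.0035,"wrist",s).round(4))
E
python3 -c "
from w import *
wm('pics/w3.npz',np.array([[172,167],[546,166],[517,382],[190,382]]),[[237,214],[480,214],[463,325],[250,327]])"
```

```text
mat near [[0.4323, -0.0869], [0.4325, 0.0256]]
mat left [[0.5175, 0.114], [0.4023, 0.1077]]
mat right [[0.4102, -0.236], [0.5277, -0.2364]]
[[235.60000610351562, 214.10000610351562], [479.79998779296875, 213.6999969482422], [454.70001220703125, 327.0], [250.3000030517578, 327.0]] [[0.4709, -0.1744, 0.047], [0.4709, 0.0459, 0.047], [0.6011, 0.0461, 0.029], [0.6008, -0.1741, 0.029]]
near mid [ 0.4709 -0.0643  0.047 ] far mid [ 0.6009 -0.064   0.029 ] yaw 0.01
434.0 318.0 18.0 42.0 [[0.5809 0.0172 0.0435]]
426.0 238.0 10.0 12.0 [[0.4951 0.0007 0.0435]]
287.0 238.0 10.0 16.0 [[ 0.4949 -0.1292  0.0435]]
```

Request:
play_rows:
  rows:
    - [1,0.025,0.016,0,0]
    - [1,0.049,0.031,0,0]
    - [1,0.049,0.031,0.04,0]
    - [1,0.049,0.031,0.08,0]
    - [1,0.049,0.031,0.12,0]
    - [1,0.049,0.031,0.15,0]
    - [1,0.049,0.031,0.17,0]
    - [1,0.049,0.031,0.18,0]
    - [1,0.049,0.031,0.186,0]
    - [1,0.049,0.031,0.186,0]

```text
time_s: 6.97
tcp_pos: [0.4243, -0.0642, 0.0403]
ee_rot: [-0.013, -0.001, 1.0, -0.002]
wrist_force: [-0.4, -0.3, -0.6]
finger_gap: 0.0853
gripper_force: 0.0
```

Request:
play_rows:
  rows:
    - [1,0,0,0,0]
    - [1,0,0,0,0]
    - [1,-0.003,0,0,0]
    - [1,-0.006,0,0,0]
    - [1,-0.009,0,0,0]
    - [1,-0.012,0,0,0]
    - [1,-0.015,0,0,0]
    - [1,-0.018,0,0,0]
    - [1,-0.018,0,0,0]
    - [1,-0.018,0,0,0]

```text
time_s: 7.8
tcp_pos: [0.442, -0.0643, 0.0405]
ee_rot: [-0.013, -0.001, 1.0, -0.001]
wrist_force: [0.9, 0.7, -0.4]
finger_gap: 0.0855
gripper_force: 0.0
```

```bash
python3 - <<'E'
from h import *
s=arm.sense();print(s['joint_pos'].round(3),s['ee_rot'],s['tcp_pos'],s['joint_torque'].round(1))
E
```

```text
[ 0.197  0.888 -0.257  2.202  1.142  0.223  0.467] [-1.26256284e-02 -8.63590951e-04  9.99918843e-01 -1.46833762e-03] [ 0.44204475 -0.06433326  0.04049445] [  0.1 -47.4  -1.8  -1.5  -0.    0.1   0. ]
```

Request:
play_rows:
  rows:
    - [1,0,0,0.002,0]
    - [1,0,0,0.004,0]
    - [1,0,0,0.006,0]
    - [1,0,0,0.008,0]
    - [1,0,0,0.01,0]
    - [1,0,0,0.012,0]
    - [1,0,0,0.014,0]
    - [1,0,0,0.014,0]
    - [1,0,0,0.014,0]
    - [1,0,0,0.014,0]

```text
time_s: 8.63
tcp_pos: [0.4415, -0.0644, 0.0265]
ee_rot: [-0.013, -0.001, 1.0, -0.002]
wrist_force: [-0.2, -0.6, 1.1]
finger_gap: 0.0854
gripper_force: 0.0
```

Request:
play_rows:
  rows:
    - [1,-0.004,0,0,0]
    - [1,-0.008,0,0,0]
    - [1,-0.012,0,0,0]
    - [1,-0.016,0,0,0]
    - [1,-0.019,0,0,0]
    - [1,-0.022,0,0,0]
    - [1,-0.025,0,0,0]
    - [1,-0.028,0,0,0]
    - [1,-0.031,0,0,0]
    - [1,-0.031,0,0,0]

```text
time_s: 9.47
tcp_pos: [0.4732, -0.0644, 0.0256]
ee_rot: [-0.012, -0.001, 1.0, -0.002]
wrist_force: [-2.1, 0.1, -1.1]
finger_gap: 0.0856
gripper_force: 0.6
```

```bash
python3 m.py t2; python3 -c "
from h import *
p,d=arm.camera('wrist');cv2.imwrite('pics/w4.png',p[:,:,::-1])"
```

```text
[[298.3999938964844, 274.70001220703125], [397.20001220703125, 242.39999389648438], [395.3999938964844, 212.0], [297.5, 214.60000610351562]]
[[0.4786, 0.0452, 0.047], [0.5432, -0.1712, 0.047], [0.6123, -0.1721, 0.029], [0.6127, 0.0447, 0.029]] near mid [ 0.5109 -0.063   0.047 ] yaw near/far deg [np.float64(16.62), np.float64(-0.12)]
[-0.77053439 -1.25467248 -1.39647898]
```

View pics/w4.png

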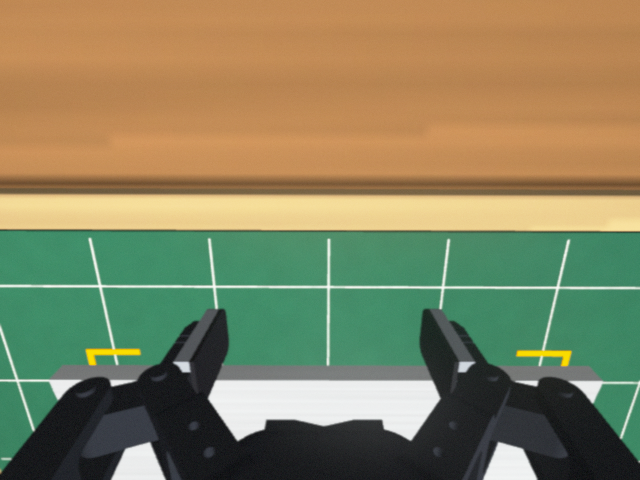

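The opened fingertips ((215,330) and (432,330)) bear on the near edge (row ~370). The two near marks show at (87,350) and (571,352), nearly symmetric about the plate. About 8 mm remain.

Request:
play_rows:
  rows:
    - [1,-0.0015,0,0,0]
    - [1,-0.003,0,0,0]
    - [1,-0.0045,0,0,0]
    - [1,-0.0055,0,0,0]
    - [1,-0.0065,0,0,0]
    - [1,-0.007,0,0,0]
    - [1,-0.0075,0,0,0]
    - [1,-0.008,0,0,0]
    - [1,-0.0085,0,0,0]
    - [1,-0.0085,0,0,0]

```text
time_s: 10.4
tcp_pos: [0.4797, -0.0644, 0.0255]
ee_rot: [-0.014, -0.001, 1.0, -0.002]
wrist_force: [-6.1, 0.0, 3.0]
finger_gap: 0.0851
gripper_force: 2.8
```

```bash
cat >f.py <<'E'
import sys;from h import *
p,d=arm.camera('wrist');np.save('pics/'+sys.argv[1],p);cv2.imwrite(f'pics/{sys.argv[1]}.png',p[:,:,::-1])
h=cv2.cvtColor(p,cv2.COLOR_RGB2HSV)
m=(h[...,1]<60)&(h[...,2]>60)
for c in(120,150,250,300,350,400,490,510):
    col=m[240:,c];r=np.flatnonzero(col);print(c,r[:1]+240,p[240+r[0]:240+r[0]+24:3,c,0] if len(r) else '')
s=arm.sense();print(s['tcp_pos'],s['wrist_force'])
E
python3 f.py w5; python3 m.py t3
```

```text
120 [271] [170  86  64  59  60  60  61  64]
150 [271] [155 108  60  63  63  59  61  63]
250 [272] [211  70  61  67  64  66  65  63]
300 [272] [193  76  67  66  67  65  69  69]
350 [272] [171  91  65  65  65  66  66  65]
400 [272] [153 107  60  63  67  65  62  62]
490 [272] [126 127  61  55  60  63  60  61]
510 [273] [194  70  64  61  64  63  59  59]
[ 0.47971259 -0.06445368  0.02548371] [-6.22729356  0.86728129  1.54024081]
[[298.79998779296875, 275.6000061035156], [396.0, 218.8000030517578], [396.0, 209.5], [296.70001220703125, 211.6999969482422]]
[[0.4767, 0.0444, 0.047], [0.5948, -0.1706, 0.047], [0.6179, -0.1738, 0.029], [0.6194, 0.0465, 0.029]] near mid [ 0.5358 -0.0631  0.047 ] yaw near/far deg [np.float64(28.77), np.float64(-0.38)]
[-5.37150889  0.76323235  2.87099766]
```

View pics/w5.png

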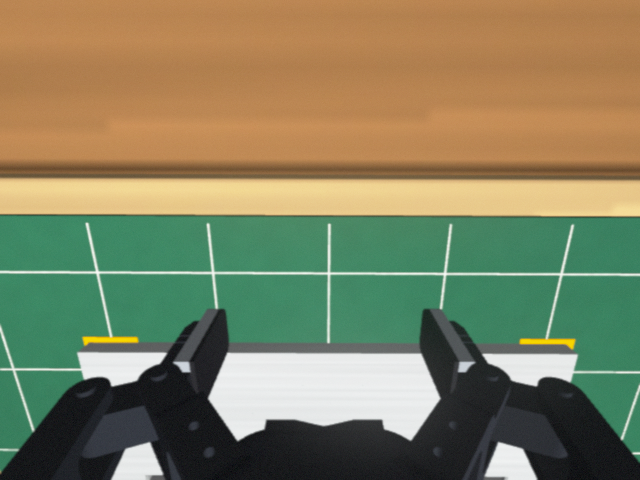

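The plate now spans columns 79–577 (553 px wide before, 498 now) and sits inside the marks, so it seems to have dropped over the pins. I'll back off and check.

Request:
play_rows:
  rows:
    - [1,0.005,0,0,0]
    - [1,0.015,0,0,0]
    - [1,0.025,0,-0.01,0]
    - [1,0.025,0,-0.04,0]
    - [1,0.025,0,-0.08,0]
    - [1,0.015,0,-0.12,0]
    - [1,0,0,-0.15,0]
    - [1,0,0,-0.17,0]
    - [1,0,0,-0.17,0]
    - [1,0,0,-0.17,0]

```text
time_s: 11.33
tcp_pos: [0.4871, -0.064, 0.1966]
ee_rot: [-0.01, -0.001, 1.0, -0.002]
wrist_force: [-0.4, 0.5, -0.9]
finger_gap: 0.0855
gripper_force: 0.0
```

```bash
python3 m.py t4; python3 - <<'E'
from h import *
s=arm.sense();p,d=arm.camera("wrist");np.savez("pics/w6.npz",p=p,d=d,tcp=s['tcp_pos'],q=s['ee_rot']);cv2.imwrite("pics/w6.png",p[:,:,::-1]);print(s['tcp_pos'],s['ee_rot'])
E
```

```text
[[298.29998779296875, 272.79998779296875], [3612.10009765625, -1132.800048828125], [370.29998779296875, 210.0], [297.6000061035156, 212.10000610351562]]
[[0.4828, 0.0454, 0.047], [3.5786, -7.8242, 0.047], [0.6185, -0.1169, 0.029], [0.6184, 0.0445, 0.029]] near mid [ 2.0307 -3.8894  0.047 ] yaw near/far deg [np.float64(21.47), np.float64(0.06)]
[ 0.2820215  -0.22741586 -0.02909943]
[ 0.48581297 -0.06422426  0.19545765] [-1.18986821e-02 -7.80501395e-04  9.99926915e-01 -1.99416011e-03]
```

View pics/w6.png

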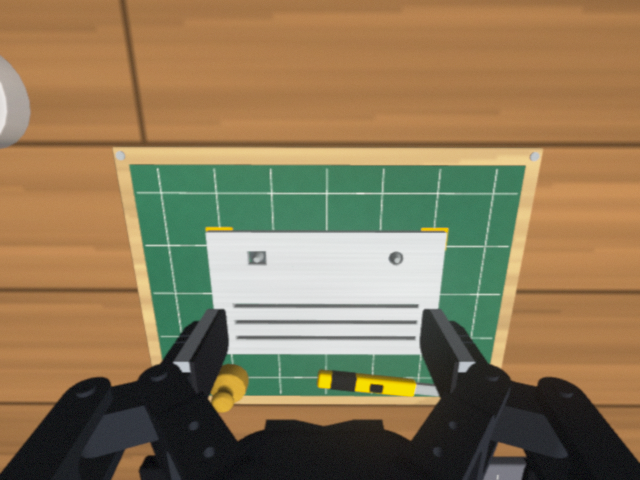

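Both pins show inside their holes, at (257,258) and (396,258), and the near marks border the plate. Next I check flatness by depth.

```bash
python3 - <<'E'
from h import *
z=np.load("pics/w6.npz");d=z['d'];s=dict(tcp_pos=z['tcp'],ee_rot=z['q']);i,C=cam("wrist",s)
def pt(u,v):
    k=np.median(d[v-2:v+3,u-2:u+3]);return (C[:3,3]+C[:3,:3]@[(u-i['cx'])/i['fx']*k,-(v-i['cy'])/i['fy']*k,-k])
for n,a in dict(near=[(225,240),(280,240),(330,240),(375,240),(430,240)],mid=[(230,290),(330,290),(425,290)],far=[(250,347),(330,347),(400,347)],mat=[(180,220),(330,215),(470,220),(190,300),(470,300),(300,370)],pins=[(257,258),(396,258)]).items():
    print(n,[(pt(*q)*1000).round(1).tolist() for q in a])
from w import wm
wm('pics/w6.npz',np.array([[131,166],[526,166],[490,395],[163,395]]),[[206,231],[447,231],[435,354],[225,354]],.029,.029)
E
```

```text
near [[498.4, -156.2, 29.0], [498.1, -105.5, 29.5], [498.1, -59.6, 29.2], [497.9, -18.3, 29.4], [497.7, 32.0, 29.7]]
mid [[548.9, -155.7, 29.2], [548.7, -59.2, 29.1], [548.4, 32.3, 29.1]]
far [[612.9, -140.6, 29.3], [612.7, -58.8, 29.2], [612.2, 12.6, 29.4]]
mat [[481.5, -198.7, 21.3], [476.4, -59.6, 21.3], [480.9, 69.9, 21.2], [563.8, -199.1, 21.4], [563.0, 80.7, 21.3], [646.9, -90.7, 21.6]]
pins [[514.6, -127.0, 32.6], [514.3, 1.4, 32.6]]
mat near [[0.4323, -0.1431], [0.4322, -0.0371]]
mat left [[0.5692, 0.1107], [0.4507, 0.1104]]
mat right [[0.4825, -0.2363], [0.6097, -0.2363]]
[[204.6999969482422, 232.0], [445.8999938964844, 232.0], [432.8999938964844, 354.5], [219.39999389648438, 352.6000061035156]] [[0.4907, -0.1741, 0.029], [0.4902, 0.046, 0.029], [0.6214, 0.0471, 0.029], [0.6199, -0.1726, 0.029]]
near mid [ 0.4905 -0.064   0.029 ] far mid [ 0.6206 -0.0627  0.029 ] yaw 0.13
326.0 337.0 2.0 176.0 [[ 0.6033 -0.0629  0.0255]]
326.0 321.9999694824219 177.99996948242188 1.999999761581421 [[ 0.5859 -0.0629  0.0255]]
427.587646484375 331.3487243652344 14.524017333984375 46.44844436645508 [[0.5963 0.0403 0.0255]]
221.41539001464844 329.3231201171875 46.38898849487305 11.411195755004883 [[ 0.5947 -0.1693  0.0255]]
326.0 305.0 2.0 182.0 [[ 0.5668 -0.063   0.0255]]
395.3000793457031 257.1000061035156 10.28591251373291 12.074766159057617 [[0.516  0.0023 0.0255]]
257.0 257.5 11.0 14.0 [[ 0.5168 -0.1285  0.0255]]
```

Depth shows it flat: the top is 8 mm above the mat everywhere, the pins stand 4 mm proud and yaw is about 0. The robot is clear, so I'll hand in.

```bash
python3 -c "
from workcell import arm
print(arm.finish_job())"
```

```text
the job is handed in; nothing more can be done
None
```

The template is seated over both pins and lies flat on the mat; I only pushed it along its edges, and never touched the other things. I handed the job in after about 11.5 s; the hand-in returned no verdict.

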